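Slide the loaded tray over the step into its dock

ROBOT

A 6-joint arm with a two-finger parallel gripper is mounted at the origin on a cart in front of the work surface, level with it; the furniture and walls round the work are solid. World frame = base frame: x ahead of the robot, y to its left, z up, the work surface at z = 0. Lengths are in m, angles in rad, forces in N, time in s.
With the tool pointing down it reaches from about 0.425 to 0.95 m from the base axis. Payload 3.5 kg.
Tool frame: the origin (TCP) lies at the very end of the fingers, on their centre line; the grasp point (between the pads) lies 19 mm behind it; z points along the fingers, y is the line along which they close (so a half turn about z gives the same grasp; the last joint's range is limited). The gripper opens to 85 mm and grips with 20 to 120 N. Pads are 22 mm wide; open, the fingers measure 114 mm over their backs; the gripper's body (76 mm by 85 mm) begins 54 mm behind the grasp point. The pads swing forward as they close: fully open they stand 13 mm farther back than shut.
Start: joints at [1.075, 0.286, 1.577, -0, 1.279, -0.15], TCP at [0.229, 0.635, 0.231] pointing down, gripper open.
Joint ranges: [-2.77, 2.77], [-0.9, 2.22], [0.21, 2.48], [-1.53, 4.67], [0.24, 2.81], [-2.84, 2.84]. Speed limits (rad/s): [2.79, 2.79, 3.14, 3.14, 3.14, 3.14].

INTERFACE

Orientations are given as a rotation vector (axis times angle).
In Python, from plant import readout, read_camera, calibration, job gives the robot as it stands. The module is installed in compiled form; this text tells all that it offers.
- The arm moves only by the tool move_arm, never from a script. Its argument "series" is a list of rows, each a list of 2 entries, a list of its own where there are three numbers: the shift along the tool's x, y, z in cm, then the turn about the tool's z in rad. A call has 1 to 5 rows; each row shifts and turns the commanded pose from where the row before left it, along the tool's axes as they then stand; what a row does not reach is not made up. A row lasts 1/10 s, in which the tool goes at most 50 mm and 8.59 degrees, less where a joint would pass 70% of its speed; a pose out of reach is approached as far as the arm can. A call is refused whole if a number of a shift passes 5 or a number of a turn 0.15, either way. A call with a gripper value outside its range is refused whole. "hand" is the finger opening in cm, from 0 to 8.54, set as the call begins (left out, the last holds). The fingers move at their own pace and stop on an object; "newtons" is the grip in N (left out, the last holds). Time passes only in rows, so rows that do not move let the fingers close. It gives the time, the measured TCP pose, the force, the opening and the grip force at its end, in the units of the state.
- readout.get_obs(): the state, without advancing time (a new reading comes with each control period).
- read_camera(name): name is "scene" or "top" or "wrist"; returns the picture (480x640x3 uint8, red, green, blue); there is no depth.
- calibration(name): a dict with "vertical_fov" (degrees; the focal length in pixels is half the picture's height over the tangent of half this angle, whatever the lens; pixels are square), "cx", "cy" (the principal point, pixels), "k1" (the pictures are not rectified: a ray, as slopes to the right and down, at radius r is drawn at 1 + k1 r^2 times it, then the intrinsics apply), "R" (3x3) and "t" (3): a world point X has camera coordinates R X + t; the wrist camera has in their place "tool_from_camera" (4x4, takes a point from camera to tool coordinates, whose origin is the TCP and whose axes are the flange's). Camera axes: x right, y down, z forward; pixel columns grow to the right and rows downward; lengths in m; the calibration is good to about 2 mm. A picture is of the moment at which its call begins: read the wrist's pose just before it. calibration takes no time and is no camera call.
- job.hand_in(): hands the job in; it is judged then, once.
The state is a dict: "clock": time; "joint_positions": joint angles; "qvel": joint speeds; "joint_torque": joint torques, N m; "tcp_pos": TCP position; "tool_rot": TCP orientation; "wrist_force": force on the tool from outside, world axes, zero at the start; "torque": the same for the moment, N m; "grip_width": opening from 0.0 (shut) to 1.0 (fully open); "grasp_force": force on a finger pad.
Only numpy, scipy, OpenCV 4.12 (cv2) and the standard library are available. Lean on these libraries where they do the work, as an engineer would, in place of code of your own. Each camera call takes 0.05 s, during which the arm holds its last target. There are 200 camera calls.

TASK

Take the steel tray by its orange post and slide it, load and all, over the step onto the raised aluminium dock, in under the two keeper strips, until its front presses lightly (about 5 N) on the spring buffer; then let go, leaving it in touch with the buffer with the jar and the blue box still standing on it. Keep it low (never lift it more than about 2 cm), ease it over the step without ramming the lip or the buffer, and leave the metal cup, the bur stand and the bamboo box alone.

Things in the scene. Friction and masses are not known exactly. Their poses are not given: they have to be found in the camera images.
- tray: Loose steel tray, 0.3 to 0.56 kg, carrying a loose jar and blue box. Base plate 140 (x) x 104 (y) x 5 mm, square-edged. On it a rim 140 x 84 mm, its top 18 mm above the underside, front face flush with the plate's front edge; so the plate sticks out 10 mm at each side as a flange. Origin: centre of the underside; x to the front (the edge that goes first onto the dock), z up.
- tray_post (a point): Centre of the tray's orange post at gripping height: 48 mm behind the tray's centre, 45 mm above its underside. The post is 26 x 26 mm, with its faces along the tray's x and y, and its top 60 mm above the underside; below 18 mm the rim surrounds it. Axes as the tray's.
- tray_nose (a point): Middle of the lower front edge of the tray, 70 mm ahead of its centre. Axes as the tray's.
- dock: Fixed raised aluminium dock, 126 mm wide, 190 mm long. Origin: on the worktop (z = 0) below the middle of its lip, the square front edge (yellow stripe) that the tray must climb; x points from the lip along the dock to the buffer (the sliding direction), z up. The bed is level; its height differs every time and is not measured: 4 to 8 mm above the worktop.
- dock_keepers (a point): Point on the dock's centre line at worktop height, 60 mm past the lip, where the two steel keeper strips begin; they run to the far end, over the tray's side flanges, undersides 9 mm above the bed (4 mm to spare over the 5 mm flange). Side guides begin 15 mm past the lip with flared lead-ins and leave the tray 3.5 mm at each side. Axes as the dock's.
- stop_block: Fixed blue buffer stop behind the dock; origin on the worktop at the middle of its front face, 195 mm past the lip, x along the sliding direction. A black rubber pad on a spring plunger (about 0.9 N/mm, 16 mm travel, at most 14 N) sticks out to meet the tray's front. Its reach differs every time and is not measured: the relaxed pad face is 21 to 45 mm in front of this origin.
- jar_mid (a point): Middle of the clear jar with a grey lid, 48 mm dia. x 54 mm, 27 mm above its foot; stands loose in the tray, z up.
- drill_box_mid (a point): Middle of the thin blue box, 18 x 34 x 52 mm, standing loose on end in the tray, 26 mm above its foot; z up. It tips easily.
- cup: Bystander: steel cup for filings, 60 mm dia. x 25 mm; origin under its centre.
- bur_stand: Bystander: wooden block with rotary burs, 56 x 160 x 67 mm; origin under its centre.
- bamboo: Bystander: bamboo cube box, 51 x 62 x 50 mm; origin under its centre.
Mind the look-alikes: they are no part of the job. Of the things like the part that bears jar_mid, leave any that is purple or yellow; of the rest the larger one is meant.

How it is judged:
On the way, in this order (a step that is already met when the one before it is completed fails the run):
1. the front of the tray is over the lip and under the keeper strips (x of tray_nose in the frame of dock above 0.07 m and angle between tray's own z axis and vertical below 0.12 rad), for 0.1 s.
2. the tray presses on the spring buffer with 2.5 N or more (contact force between tray and stop_block above 2.5 N), for 0.3 s.
At the end, for the whole second after the job is handed in: The tray lies flat (within 0.03 rad) and wholly on the dock, square to it within 0.08 rad, at rest, its front still in touch with the buffer pad (more than 0.15 N); the jar and the blue box stand upright (within 0.1 rad) on it (contact force between tray and stop_block above 0.15 N and x of tray in the frame of dock above 0.07 m and angle between the x axis of tray and the x axis of dock, either way round below 0.08 rad and angle between tray's own z axis and vertical below 0.03 rad and linear speed of tray below 0.01 m/s and angle between each of jar_mid, drill_box_mid's own z axis and vertical below 0.1 rad and z of jar_mid in the frame of tray below 0.04 m and horizontal distance between each of jar_mid, drill_box_mid and tray below 0.08 m and z of drill_box_mid in the frame of tray above 0.02 m).
It fails at once if the tray is pushed or wedged against the dock with more than 30 N (contact force between tray and dock above 30 N).
It fails at once if the tray presses on the buffer with more than 14 N (contact force between tray and stop_block above 14 N).
It fails at once if the tray is lifted more than 30 mm off the worktop (height (world z) of tray above 0.03 m).
It fails at once if the tray is tipped by more than 0.25 rad, or the jar or the blue box topples (0.5 rad) (angle between tray's own z axis and vertical above 0.25 rad or angle between any of jar_mid, drill_box_mid's own z axis and vertical above 0.5 rad).
It fails at once if a bystander is moved by more than 15 mm (distance of any of cup, bur_stand, bamboo from where it was at the start of the episode above 0.015 m).
It also fails if it takes over 72 s, if anything falls off the work surface, if the arm or the gripper's body presses on something with over 40 N, if the wrist force passes 120 N, or if a joint passes its speed limit or range.

## Working session

There is one attempt and no reset: what is moved stays moved. The work goes in short steps, Python scripts to look and compute and a tool call to move; the robot and the scene stay as the last step left them, time stands still between calls to the robot, and variables do not carry over. Pictures are saved under pics/ and viewed, at most 10 in all, crops included, and the job is handed in when it is done.

Besides the shell and the picture viewer there is one more tool, called after "Call:" as name([rows], argument=value, ...), one row to a line, values as JSON. move_arm: Moves the arm, as the interface text tells. Its arguments: {"type":"object","properties":{"series":{"type":"array","items":{"type":"array"}},"hand":{"type":"number"},"newtons":{"type":"number"}},"required":["series"]}

```bash
mkdir -p pics
cat > h.py <<'E'
import numpy as np, cv2
from plant import readout, read_camera, calibration, job
from scipy.spatial.transform import Rotation as Ro
def grab(n,f):
    o=readout.get_obs(); im=read_camera(n); cv2.imwrite(f,im[:,:,::-1]); return o,im
def cam(n,o=None):
    c=calibration(n); f=240/np.tan(np.radians(c["vertical_fov"])/2)
    if n=="wrist":
        T=np.array(c["tool_from_camera"]); Rt=Ro.from_rotvec(o["tool_rot"]).as_matrix()
        Rw=Rt@T[:3,:3]; C=Rt@T[:3,3]+np.array(o["tcp_pos"])
    else:
        R=np.array(c["R"]); Rw=R.T; C=-R.T@np.array(c["t"])
    return f,c["cx"],c["cy"],c["k1"],Rw,C
def ray(n,uv,o=None):
    f,cx,cy,k,Rw,C=cam(n,o); d=(np.array(uv,float)-[cx,cy])/f; s=d.copy()
    for _ in range(30): s=d/(1+k*(s@s))
    return C,Rw@np.array([s[0],s[1],1])
def onz(n,uv,z,o=None):
    C,d=ray(n,uv,o); return C+d*(z-C[2])/d[2]
def proj(n,X,o=None):
    f,cx,cy,k,Rw,C=cam(n,o); p=Rw.T@(np.array(X)-C); s=p[:2]/p[2]; return s*(1+k*(s@s))*f+[cx,cy]
E
python3 - <<'E'
from h import *
o,a=grab("scene","pics/scene.png"); _,b=grab("top","pics/top.png")
print(o); 
for n in("scene","top"):print(n,cam(n))
print(calibration("wrist"))
E
```

```text
{'clock': 0.0, 'joint_positions': array([ 1.07500777e+00,  2.87199696e-01,  1.57816323e+00,  9.45445862e-06,
        1.27858336e+00, -1.49998193e-01]), 'qvel': array([-0.00099172,  0.00145249, -0.00182438, -0.00179151, -0.00010423,
        0.00039195]), 'joint_torque': array([-1.19636838e-04, -4.05999005e+01, -2.92617774e+01, -1.48796667e-04,
        5.96650323e-03,  1.08391461e-06]), 'tcp_pos': array([0.22844236, 0.63448105, 0.22993193]), 'tool_rot': array([-0.54033809, -3.09400728,  0.00350067]), 'wrist_force': array([ 0.77372563,  0.06800459, -1.11115661]), 'torque': array([ 0.0584596 , -0.02527726, -0.0359493 ]), 'grasp_force': 0.0, 'grip_width': 0.998249699973692}
scene (np.float64(518.1082831317519), 314.995408939371, 230.0893984845739, -0.007094445096485052, array([[ 0.74990165, -0.44732023,  0.4873932 ],
       [-0.66142514, -0.52124132,  0.53928125],
       [ 0.01281806, -0.72678201, -0.68674857]]), array([-0.01520048, -0.67702475,  0.83315331]))
top (np.float64(573.9235477610804), 316.6366213722, 250.61026475347654, -0.13506722987242276, array([[ 7.66214510e-04, -9.84159798e-01,  1.77281993e-01],
       [-9.99753566e-01,  3.17929535e-03,  2.19704229e-02],
       [-2.21860388e-02, -1.77255139e-01, -9.83914831e-01]]), array([ 0.31800225, -0.0928248 ,  1.19192725]))
{'vertical_fov': 64.80831155319758, 'cx': 324.5168729936621, 'cy': 243.25473648941463, 'k1': -0.03439121796483114, 'tool_from_camera': array([[ 8.05504175e-06, -9.59656285e-01, -2.81175771e-01,
         7.29146787e-02],
       [ 9.99999191e-01,  3.65435802e-04, -1.21858910e-03,
        -8.39009559e-05],
       [ 1.27217838e-03, -2.81175534e-01,  9.59655512e-01,
        -1.42707564e-01],
       [ 0.00000000e+00,  0.00000000e+00,  0.00000000e+00,
         1.00000000e+00]])}
```

View pics/scene.png

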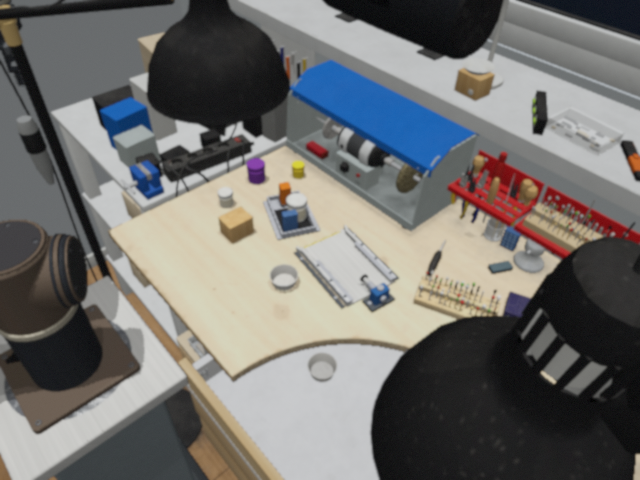

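View pics/top.png

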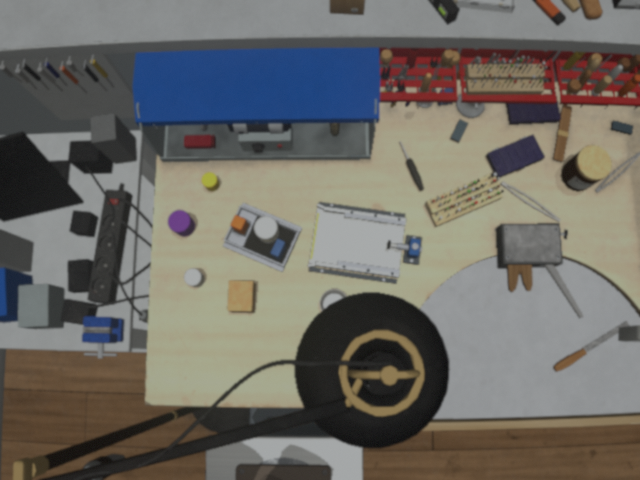

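The top view shows the tray at about (262,237), with the orange post at (238,223), a white-lidded jar at (265,228) and the blue box at (278,247). The dock is at (358,242), with its yellow lip at about x=312 and its buffer at (410,248). Jar-like objects are purple (180,222), yellow (210,181), small white (194,277), and the larger grey-lidded one at (265,228). That last one fits: it isn't purple or yellow and it's the larger. I'll confirm with an enlarged crop.

Run:
```python
from h import *
a=cv2.imread("pics/top.png")[170:320,165:435]; cv2.imwrite("pics/topc.png",cv2.resize(a,None,fx=2.95,fy=2.95,interpolation=cv2.INTER_CUBIC))
```

```text
(no output)
```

View pics/topc.png

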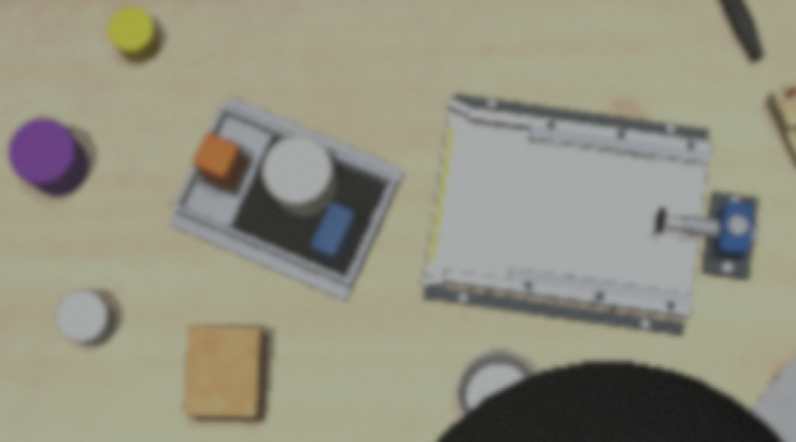

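The crop confirms the grey-lidded jar in the tray is the larger of the two whites. Next I'll measure the tray corners, the post, the lip and the buffer.

Run:
```python
from h import *
g=lambda p,z: onz("top",(p[0]/2.95+165-.5,p[1]/2.95+170-.5),z)
T=[g(p,.005)[:2] for p in [(403,172),(347,298),(173,222),(231,99)]]
print("tray",np.round(T,4)); 
for i in range(4): e=T[(i+1)%4]-T[i]; print(np.linalg.norm(e).round(4),np.degrees(np.arctan2(e[1],e[0])).round(1))
print("ctr",np.mean(T,0).round(4))
im=cv2.imread("pics/top.png"); hsv=cv2.cvtColor(im,cv2.COLOR_BGR2HSV)
def mask(lo,hi,box):
    m=cv2.inRange(hsv,lo,hi); k=np.zeros_like(m); x0,y0,x1,y1=box; k[y0:y1,x0:x1]=m[y0:y1,x0:x1]; return k
m=mask((5,140,60),(16,255,255),(225,205,255,245)); c=cv2.minAreaRect(cv2.findNonZero(m)); print("post px",c,onz("top",c[0],.057))
m=mask((22,70,80),(36,255,255),(295,195,330,275)); P=cv2.findNonZero(m).reshape(-1,2).astype(float); print(len(P))
W=np.array([onz("top",p,.006)[:2] for p in P]); mn=W.mean(0); u,s,v=np.linalg.svd(W-mn); print("lip",mn,v[0],np.ptp((W-mn)@v[0]))
for p in [(452,97),(710,132),(684,334),(424,298)]: print("base",g(p,0.002)[:2].round(4))
for p in [(452,97),(710,160),(692,314),(428,280)]: print("guide",g(p,0.015)[:2].round(4))
print("block",g((738,225),.03),"pad",g((661,222),.02))
```

```text
tray [[ 0.5811 -0.0334]
 [ 0.4898  0.0059]
 [ 0.5451  0.1321]
 [ 0.6361  0.0923]]
0.0994 156.7
0.1378 66.3
0.0993 -23.6
0.1372 -113.6
ctr [0.563  0.0492]
post px ((237.9000244140625, 223.20001220703125), (11.62755298614502, 12.074767112731934), 26.56505012512207) [0.57981628 0.09318608 0.057     ]
50
lip [ 0.56235588 -0.06060138] [-0.98898189  0.14803654] 0.08921394693879298
base [ 0.6373 -0.0685]
base [ 0.6106 -0.255 ]
base [ 0.4638 -0.2327]
base [ 0.4901 -0.0487]
guide [ 0.6339 -0.0688]
guide [ 0.5869 -0.2527]
guide [ 0.4763 -0.2371]
guide [ 0.501  -0.0519]
block [ 0.53683972 -0.26897066  0.03      ] pad [ 0.54104062 -0.21613839  0.02      ]
```

Run:
```python
from h import *
for X in [(0.229,.635,.231),(0.229,.635,.4),(0,0,0),(0,0,.3),(0,0,.6)]:
    print(X,proj("scene",X).round(),proj("top",X).round())
for s in [(500,400),(500,330),(540,400),(600,320)]:
  for t in [(372,367),(382,370)]:
    C,d=ray("scene",s);D,e=ray("top",t);A=np.c_[d,-e];k=np.linalg.lstsq(A,D-C,rcond=None)[0]
    print(s,t,(C+k[0]*d).round(3),(D+k[1]*e).round(3))
g=lambda p,z: onz("top",(p[0]/2.95+165-.5,p[1]/2.95+170-.5),z)
R=Ro.from_euler("z",-113.6,degrees=True).as_matrix()
for n,p,z in [("jar",(298,172),.057),("boxtop",(334,228),.055),("post",(219,157),.06)]:
    print(n,(R.T@(g(p,z)-[.563,.0492,0])).round(4))
print("cup",g((500,390),.02),"bamboo",g((226,370),.05))
grab("wrist","pics/w0.png")
```

```text
(0.229, 0.635, 0.231) [27. 82.] [-75. 395.]
(0.229, 0.635, 0.4) [-2. 10.] [-141.  399.]
(0, 0, 0) [ 70. 365.] [283. 512.]
(0, 0, 0.3) [  5. 250.] [268. 564.]
(0, 0, 0.6) [-110.   46.] [237. 665.]
(500, 400) (372, 367) [ 0.424 -0.582  0.169] [ 0.294 -0.169  0.142]
(500, 400) (382, 370) [ 0.422 -0.583  0.172] [ 0.288 -0.187  0.14 ]
(500, 330) (372, 367) [ 0.44  -0.539  0.273] [ 0.296 -0.162  0.249]
(500, 330) (382, 370) [ 0.436 -0.541  0.278] [ 0.291 -0.178  0.25 ]
(540, 400) (372, 367) [ 0.395 -0.628  0.267] [ 0.296 -0.163  0.235]
(540, 400) (382, 370) [ 0.396 -0.628  0.266] [ 0.291 -0.18   0.228]
(600, 320) (372, 367) [ 0.382 -0.636  0.444] [ 0.3  -0.15  0.41]
(600, 320) (382, 370) [ 0.383 -0.636  0.443] [ 0.296 -0.164  0.403]
jar [0.009  0.0114 0.057 ]
boxtop [ 0.0476 -0.0142  0.055 ]
post [-0.0452 -0.0011  0.06  ]
cup [ 0.42295019 -0.10221304  0.02      ] bamboo [0.43389364 0.08419422 0.05      ]
```

View pics/w0.png

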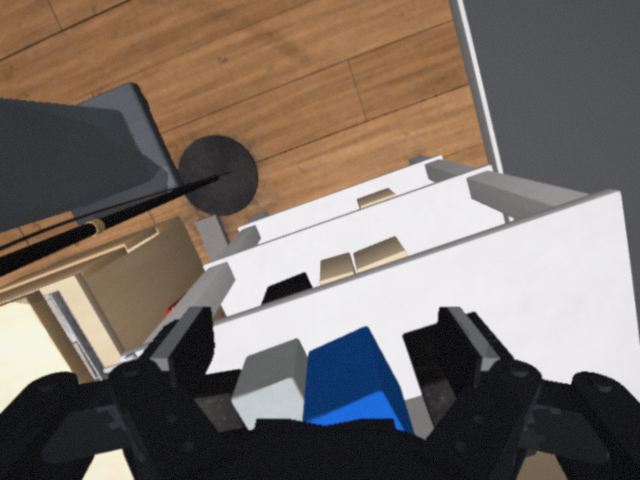

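Run:
```python
from h import *
for s in [(215,100),(215,60),(450,20)]:
  for t in [(372,367),(382,370)]:
    C,d=ray("scene",s);D,e=ray("top",t);A=np.c_[d,-e];k=np.linalg.lstsq(A,D-C,rcond=None)[0]
    print(s,t,(C+k[0]*d).round(3),(D+k[1]*e).round(3))
```

```text
(215, 100) (372, 367) [ 0.292 -0.138  0.491] [ 0.302 -0.144  0.491]
(215, 100) (382, 370) [ 0.286 -0.148  0.498] [ 0.298 -0.155  0.498]
(215, 60) (372, 367) [ 0.3   -0.138  0.544] [ 0.303 -0.14   0.544]
(215, 60) (382, 370) [ 0.294 -0.147  0.549] [ 0.3   -0.151  0.549]
(450, 20) (372, 367) [ 0.46  -0.359  0.62 ] [ 0.304 -0.135  0.607]
(450, 20) (382, 370) [ 0.454 -0.363  0.623] [ 0.301 -0.145  0.607]
```

The wrist view shows only the cart side and the floor, with the fingers at the bottom. The hanging lamp shade sits near (0.30,-0.145), z about 0.46 to 0.6, so I'll watch the forearm there. Next I'll travel above the post, then turn by +1.64 rad.

Call:
move_arm([
  [[-3.43,-2.6,0],0],
  [[-3.43,-2.6,0],0],
  [[-3.43,-2.6,0],0],
  [[-3.43,-2.6,0],0],
  [[-3.43,-2.6,0],0],
], hand=6)

```text
clock: 0.65
tcp_pos: [0.3465, 0.453, 0.231]
tool_rot: [-0.54, -3.095, 0.001]
wrist_force: [-0.3, 0.0, 0.3]
grip_width: 0.701
grasp_force: 0.0
```

Call:
move_arm([
  [[-3.43,-2.6,0],0],
  [[-3.43,-2.6,0],0],
  [[-3.43,-2.6,0],0],
  [[-3.43,-2.6,0],0],
  [[-3.43,-2.6,0],0],
])

```text
clock: 1.15
tcp_pos: [0.4638, 0.2725, 0.2311]
tool_rot: [-0.54, -3.095, 0.0]
wrist_force: [0.5, -0.4, -1.2]
grip_width: 0.701
grasp_force: 0.0
```

Call:
move_arm([
  [[-3.43,-2.6,0],0],
  [[-3.43,-2.6,0],0],
  [[-3.43,-2.6,0],0],
  [[-3.43,-2.6,0],0],
  [[-3.43,-2.6,0],0],
])

```text
clock: 1.65
tcp_pos: [0.5811, 0.0921, 0.231]
tool_rot: [-0.541, -3.094, -0.0]
wrist_force: [0.4, 1.2, 0.1]
grip_width: 0.7
grasp_force: 0.0
```

Call:
move_arm([
  [[0,0,0],0.14],
  [[0,0,0],0.14],
  [[0,0,0],0.14],
  [[0,0,0],0.14],
  [[0,0,0],0.14],
])

```text
clock: 2.15
tcp_pos: [0.5804, 0.0936, 0.2308]
tool_rot: [-1.577, -2.716, 0.001]
wrist_force: [-0.3, 1.2, -0.7]
grip_width: 0.698
grasp_force: 0.0
```

Call:
move_arm([
  [[0,0,1],0.14],
  [[0,0,1],0.14],
  [[0,0,1],0.14],
  [[0,0,1],0.14],
  [[0,0,1],0.14],
])

```text
clock: 2.65
tcp_pos: [0.5803, 0.0937, 0.1805]
tool_rot: [-2.413, -2.012, 0.001]
wrist_force: [-0.9, 0.2, -0.2]
grip_width: 0.702
grasp_force: 0.0
```

Call:
move_arm([
  [[0,0,1],0.12],
  [[0,0,1],0.12],
  [[0,0,0],0],
])

```text
clock: 2.95
tcp_pos: [0.5792, 0.0937, 0.1591]
tool_rot: [-2.629, -1.715, 0.006]
wrist_force: [-0.7, 0.4, -0.9]
grip_width: 0.706
grasp_force: 0.0
```

Run:
```python
from h import *
o,im=grab("wrist","pics/w1.png")
R=Ro.from_rotvec(o["tool_rot"]).as_matrix()
print(o["clock"],o["joint_positions"].round(3),o["tcp_pos"],R.round(3),o["wrist_force"])
```

```text
2.95 [-0.012  0.166  1.857 -0.     1.123  0.402] [0.57920098 0.09372233 0.15914901] [[ 0.403  0.915 -0.004]
 [ 0.915 -0.403  0.   ]
 [-0.002 -0.004 -1.   ]] [-0.74097777  0.36288095 -0.89688289]
```

View pics/w1.png

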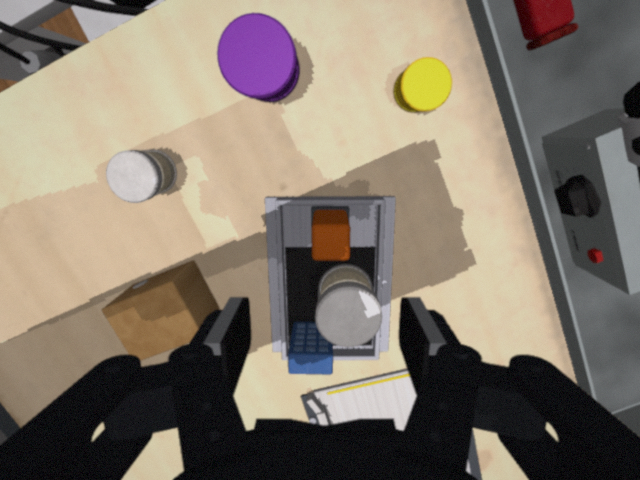

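The wrist view shows the tray upright in the frame with flange corners near (266,198), (395,196), (388,360) and (272,357). The orange post is at (331,233), the jar at (348,305) and the box at (311,347), and nothing is between the tray and the lip.

Run:
```python
from h import *
o=readout.get_obs(); im=cv2.imread("pics/w1.png"); hsv=cv2.cvtColor(im,cv2.COLOR_BGR2HSV)
T=[onz("wrist",p,.005,o)[:2] for p in [(388,360),(272,357),(266,198),(395,196)]]
print(np.round(T,4),np.mean(T,0))
for i in range(4): e=T[(i+1)%4]-T[i]; print(np.linalg.norm(e).round(4),np.degrees(np.arctan2(e[1],e[0])).round(1))
m=cv2.inRange(hsv,(3,150,60),(16,255,255)); m[:190]=0;m[280:]=0;m[:,:295]=0;m[:,370:]=0
x,y,w,h=cv2.boundingRect(m);print(x,y,w,h)
for r in (y+2,y+h//3,y+h//2,y+2*h//3,y+h-3):
    c=np.flatnonzero(m[r]);print(r,c.min(),c.max(), im[r,(c.min()+c.max())//2])
print(cv2.minAreaRect(cv2.findNonZero(m)))
# predicted post for hypothesized centres
for c in [(.5798,.0932),(.582,.0932)]:
  for z in (.018,.06): print(c,z,[proj("wrist",(*(np.array(c)+s*13*np.array(a)/1e3),z),o).round() for a in [(-.4,-.916),(.916,-.4)] for s in (1,-1)])
```

```text
[[ 5.800e-01 -4.510e-02]
 [ 4.848e-01 -1.000e-04]
 [ 5.439e-01  1.322e-01]
 [ 6.384e-01  9.270e-02]] [0.56179042 0.04492826]
0.1052 154.7
0.145 65.9
0.1024 -22.7
0.1496 -113.0
312 210 38 51
212 314 345 [12 39 84]
227 312 349 [ 18  61 127]
235 312 348 [ 20  63 127]
244 313 348 [ 18  62 128]
258 313 349 [ 25  58 117]
((330.5, 235.0), (50.0, 37.0), 90.0)
(0.5798, 0.0932) 0.018 [array([327., 244.]), array([327., 212.]), array([344., 228.]), array([310., 228.])]
(0.5798, 0.0932) 0.06 [array([327., 262.]), array([327., 225.]), array([347., 244.]), array([308., 244.])]
(0.582, 0.0932) 0.018 [array([330., 243.]), array([330., 211.]), array([346., 227.]), array([313., 227.])]
(0.582, 0.0932) 0.06 [array([330., 261.]), array([330., 223.]), array([350., 242.]), array([311., 242.])]
```

Call:
move_arm([
  [[0,0.3,3],0],
  [[0,0,3],0],
  [[0,0,3],0],
  [[0,0,2],0],
  [[0,0,1.1],0],
])

```text
clock: 3.5
tcp_pos: [0.5824, 0.0925, 0.0387]
tool_rot: [-2.628, -1.718, 0.003]
wrist_force: [-0.4, -0.4, -0.2]
grip_width: 0.705
grasp_force: 0.0
```

Call:
move_arm([
  [[0,0,1],0],
  [[0,0,0],0],
])

```text
clock: 3.7
tcp_pos: [0.5831, 0.0925, 0.0297]
tool_rot: [-2.63, -1.717, 0.002]
wrist_force: [-0.8, -0.2, -0.3]
grip_width: 0.703
grasp_force: 0.0
```

Call:
move_arm([
  [[0,0,0],0],
  [[0,0,0],0],
  [[0,0,0],0],
  [[0,0,0],0],
  [[0,0,0],0],
], hand=2, newtons=40)

```text
clock: 4.2
tcp_pos: [0.5842, 0.0928, 0.0318]
tool_rot: [2.631, 1.716, 0.002]
wrist_force: [-2.1, 0.2, 5.3]
grip_width: 0.295
grasp_force: 41.7
```

Run:
```python
from h import *
o,im=grab("scene","pics/s2.png")
R=Ro.from_rotvec(o["tool_rot"]).as_matrix()
print(o["clock"],o["joint_positions"].round(3),o["tcp_pos"],np.degrees(np.arctan2(R[1,0],R[0,0])),o["wrist_force"],o["torque"],o["grip_width"]*8.54,o["grasp_force"])
cv2.imwrite("pics/s2c.png",cv2.resize(im[:330,100:540,::-1],None,fx=1.8,fy=1.8))
```

```text
4.2 [-1.400e-02  3.460e-01  1.905e+00  1.000e-03  8.890e-01  4.010e-01] [0.58415062 0.09275362 0.03183161] 66.20997370554626 [-2.13562469  0.19730775  5.25960004] [ 0.17816879  0.34148461 -0.06617257] 2.5234568599839236 41.65846109390259
```

View pics/s2c.png

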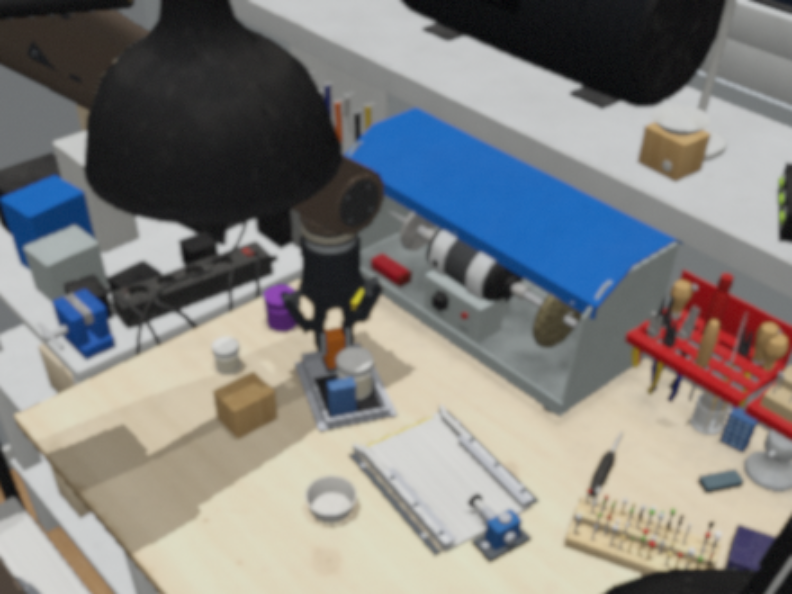

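The gripper holds the post and the jar and box are still upright. The lamp shade is on the arm's -y side. I'll tighten the grip, lift slightly and read the load.

Call:
move_arm([
  [[0,0,0],0],
  [[0,0,0],0],
  [[0,0,-0.2],0],
  [[0,0,-0.2],0],
  [[0,0,0],0],
], newtons=110)

```text
clock: 4.75
tcp_pos: [0.5821, 0.0925, 0.033]
tool_rot: [-2.63, -1.715, 0.003]
wrist_force: [0.2, -0.7, -5.5]
grip_width: 0.281
grasp_force: 108.3
```

Call:
move_arm([
  [[0,0,-0.2],0],
  [[0,0,-0.2],0],
  [[0,0,0],0],
  [[0,0,0],0],
])

```text
clock: 5.15
tcp_pos: [0.5834, 0.0925, 0.0383]
tool_rot: [2.631, 1.716, 0.0]
wrist_force: [-0.3, 0.4, -6.0]
grip_width: 0.283
grasp_force: 108.3
```

Run:
```python
from h import *
o=readout.get_obs(); print(o["wrist_force"].round(2),o["torque"].round(3),o["tcp_pos"].round(4))
```

```text
[-0.31  0.36 -6.03] [ 0.222 -0.086 -0.03 ] [0.5834 0.0925 0.0383]
```

The load is about 6 N and the tray is clear of the table. Next I'll raise 4 mm more, turn it square to the dock, and go to just before the lip.

Call:
move_arm([
  [[0,0,-0.1],-0.03],
  [[0,0,-0.1],-0.03],
  [[0,0,-0.1],-0.03],
  [[0,0,-0.1],-0.03],
  [[0,0,0],-0.03],
])

```text
clock: 5.65
tcp_pos: [0.5834, 0.0925, 0.0424]
tool_rot: [2.494, 1.91, 0.0]
wrist_force: [-0.6, -0.2, -5.4]
grip_width: 0.283
grasp_force: 108.3
```

Call:
move_arm([
  [[0,0,0],-0.03],
  [[0,0,0],-0.03],
  [[0,0,0],-0.03],
  [[0,0,0],-0.03],
  [[0,0,0],0],
])

```text
clock: 6.15
tcp_pos: [0.5833, 0.0925, 0.0423]
tool_rot: [-2.376, -2.056, 0.0]
wrist_force: [0.0, -0.1, -4.4]
grip_width: 0.282
grasp_force: 108.3
```

Call:
move_arm([
  [[-0.5,0.05,0],0],
  [[-0.5,0.05,0],0],
  [[-0.5,0.05,0],0],
  [[-0.5,0.05,0],0],
  [[0,0,0],0],
])

```text
clock: 6.65
tcp_pos: [0.5825, 0.0716, 0.0423]
tool_rot: [2.377, 2.053, -0.0]
wrist_force: [-0.4, 0.1, -5.2]
grip_width: 0.285
grasp_force: 108.3
```

Run:
```python
from h import *
o,im=grab("top","pics/t3.png")
R=Ro.from_rotvec(o["tool_rot"]).as_matrix()
print(o["clock"],o["joint_positions"].round(3),o["tcp_pos"].round(4),np.degrees(np.arctan2(R[1,0],R[0,0])),o["wrist_force"].round(1),o["torque"].round(2))
_,s=grab("scene","pics/s3.png")
a=cv2.resize(im[180:330,200:460],(790,456))
cv2.imwrite("pics/t3c.png",a[:,:,::-1])
```

```text
6.65 [-0.05   0.321  1.913 -0.     0.907  0.096] [0.5825 0.0716 0.0423] 81.63316628783905 [-0.4  0.1 -5.2] [ 0.25 -0.02 -0.03]
```

View pics/t3c.png

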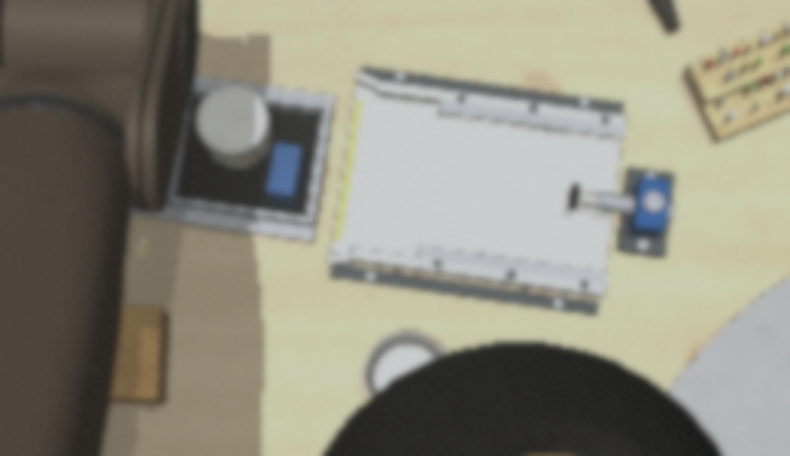

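The tray is square and just short of the lip. The tray front corners are at crop (333,95) and (314,240), the lip is the yellow stripe at (352,170), and the jar and box are standing. I'll check lateral fit in the same picture.

Run:
```python
from h import *
s=790/260
g=lambda p,z: onz("top",((p[0]+.5)/s+200-.5,(p[1]+.5)/s+180-.5),z)[:2]
L=np.array([.5637,-.0586]); th=np.radians(-98.2); D=np.array([[np.cos(th),np.sin(th)],[-np.sin(th),np.cos(th)]])
f=lambda p,z:(D@(g(p,z)-L)*1e3).round(1)
print("tray front",f((333,95),.0155),f((314,240),.0155),"back-bottom",f((135,211),.0155))
for n,p,z in [("lipT",(360,70),.002),("lipB",(330,277),.002),("endT",(625,104),.002),("endB",(597,313),.002),("yelT",(361,102),.006),("yelB",(343,238),.006),("padT",(576,183),.025),("padB",(572,209),.025),("blk",(654,203),.035),("keepT",(438,108),.015),("keepB",(417,245),.015),("guideT",(380,92),.012)]: print(n,f(p,z))
# scene lateral check
im=cv2.imread("pics/t3.png"); hsv=cv2.cvtColor(im,cv2.COLOR_BGR2HSV)
for r in range(290,380,15):
    row=im[r].astype(int); b=row.sum(1)<110
    print(r,[ (i) for i in range(200,420) if b[i]!=b[i-1]][:12])
```

```text
tray front [-15.   49.8] [-13. -53.] back-bottom [-138.3  -50.3]
lipT [ 0.3 73.7]
lipB [  0.9 -74.9]
endT [188.   75.2]
endB [186.1 -74. ]
yelT [ 4.5 49.9]
yelB [  6.  -47.3]
padT [158.9   9.4]
padB [158.4  -8.9]
blk [212.1   1. ]
keepT [58.5 50.8]
keepB [ 57.3 -46.5]
guideT [16.9 57.3]
290 []
305 [377, 378, 381, 382, 383, 386, 388, 390, 391, 411]
320 [229, 230, 404, 406, 407, 412, 413]
335 [307, 308, 309, 310, 311, 315, 326, 327]
350 [300, 306, 307, 311, 312, 313, 315, 316, 358, 404]
365 [399, 400, 402, 403, 404, 410]
```

Lateral offset is about 1 to 2 mm to the dock's -y side, so I'll shift +1 mm and ease over the lip.

Call:
move_arm([
  [[-0.3,0.05,0],0],
  [[-0.3,0.05,0],0],
  [[-0.3,0,0],0],
  [[-0.3,0,0],0],
  [[-0.2,0,0],0],
])

```text
clock: 7.25
tcp_pos: [0.5813, 0.0581, 0.0423]
tool_rot: [-2.377, -2.054, 0.0]
wrist_force: [0.7, 0.2, -5.7]
grip_width: 0.282
grasp_force: 108.3
```

Call:
move_arm([
  [[-0.2,0,0],0],
  [[-0.3,0,0],0],
  [[-0.3,0,0],0],
  [[-0.3,0,0],0],
  [[-0.3,0,0],0],
])

```text
clock: 7.75
tcp_pos: [0.5793, 0.0443, 0.0423]
tool_rot: [-2.377, -2.055, 0.0]
wrist_force: [-0.2, -0.3, -5.8]
grip_width: 0.284
grasp_force: 108.3
```

Call:
move_arm([
  [[-0.3,0,0],0],
  [[-0.3,0,0],0],
  [[-0.3,0,0],0],
  [[-0.3,0,0],0],
  [[0,0,0],0],
])

```text
clock: 8.25
tcp_pos: [0.5776, 0.0323, 0.0423]
tool_rot: [2.377, 2.054, -0.0]
wrist_force: [0.6, 0.4, -5.7]
grip_width: 0.285
grasp_force: 108.3
```

Run:
```python
from h import *
o=readout.get_obs(); L=np.array([.5637,-.0586]); th=np.radians(-98.2); D=np.array([[np.cos(th),np.sin(th)],[-np.sin(th),np.cos(th)]])
R=Ro.from_rotvec(o["tool_rot"]).as_matrix()
print((D@(o["tcp_pos"][:2]-L)).round(4),o["tcp_pos"].round(4),np.degrees(np.arctan2(R[1,0],R[0,0])),o["wrist_force"].round(1),o["torque"].round(3))
```

```text
[-0.092   0.0008] [0.5776 0.0323 0.0423] 81.66710756463186 [ 0.6  0.4 -5.7] [ 0.27  -0.096  0.012]
```

Call:
move_arm([
  [[-0.3,0,0],0],
  [[-0.3,0,0],0],
  [[-0.3,0,0],0],
  [[-0.3,0,0],0],
  [[0,0,0],0],
])

```text
clock: 8.75
tcp_pos: [0.5759, 0.0204, 0.0424]
tool_rot: [2.377, 2.054, -0.0]
wrist_force: [-0.8, -0.0, -5.0]
grip_width: 0.284
grasp_force: 108.3
```

Call:
move_arm([
  [[0,0,0.05],0],
  [[0,0,0.05],0],
  [[0,0,0.05],0],
  [[0,0,0.05],0],
  [[0,0,0],0],
])

```text
clock: 9.25
tcp_pos: [0.5758, 0.021, 0.0402]
tool_rot: [-2.376, -2.055, 0.0]
wrist_force: [-0.1, 0.4, -4.8]
grip_width: 0.283
grasp_force: 108.3
```

Call:
move_arm([
  [[0,0,0.05],0],
  [[0,0,0.05],0],
  [[0,0,0],0],
])

```text
clock: 9.55
tcp_pos: [0.5758, 0.0209, 0.0392]
tool_rot: [-2.376, -2.055, 0.0]
wrist_force: [-0.1, -1.4, -5.2]
grip_width: 0.285
grasp_force: 108.3
```

Call:
move_arm([
  [[0,0,0.05],0],
  [[0,0,0.05],0],
  [[0,0,0],0],
])

```text
clock: 9.85
tcp_pos: [0.5758, 0.0209, 0.0382]
tool_rot: [-2.376, -2.055, 0.0]
wrist_force: [-1.0, 0.0, -5.4]
grip_width: 0.289
grasp_force: 108.3
```

Call:
move_arm([
  [[0,0,0.05],0],
  [[0,0,0.05],0],
  [[0,0,0],0],
])

```text
clock: 10.15
tcp_pos: [0.5758, 0.0209, 0.0372]
tool_rot: [-2.376, -2.055, 0.0]
wrist_force: [0.1, -0.2, -6.9]
grip_width: 0.289
grasp_force: 108.2
```

Run:
```python
from h import *
o=readout.get_obs(); print(o["tcp_pos"].round(4),o["wrist_force"].round(1),o["torque"].round(3))
```

```text
[0.5758 0.0209 0.0372] [ 0.1 -0.2 -6.9] [ 0.271 -0.111 -0.05 ]
```

Call:
move_arm([
  [[0,0,0.04],0],
  [[0,0,0.04],0],
  [[0,0,0],0],
])

```text
clock: 10.45
tcp_pos: [0.576, 0.0209, 0.0367]
tool_rot: [2.376, 2.055, 0.0]
wrist_force: [-0.5, 0.3, -4.3]
grip_width: 0.286
grasp_force: 108.5
```

Run:
```python
from h import *
o=readout.get_obs(); print(o["tcp_pos"].round(4),o["wrist_force"].round(1),o["torque"].round(3))
```

```text
[0.576  0.0209 0.0367] [-0.5  0.3 -4.3] [ 0.207  0.05  -0.023]
```

Call:
move_arm([
  [[0,0,0.04],0],
  [[0,0,0.04],0],
  [[0,0,0],0],
])

```text
clock: 10.75
tcp_pos: [0.5761, 0.021, 0.0364]
tool_rot: [2.377, 2.055, 0.0]
wrist_force: [-1.8, 1.3, 1.0]
grip_width: 0.287
grasp_force: 109.1
```

Run:
```python
from h import *
o=readout.get_obs(); print(o["tcp_pos"].round(4),o["wrist_force"].round(1),o["torque"].round(3))
```

```text
[0.5761 0.021  0.0364] [-1.8  1.3  1. ] [ 0.223  0.299 -0.13 ]
```

The tray touches the bed at TCP z of about 36.8 mm, so the bed is roughly 5 mm high. I'll lift 1 mm to unload it and slide on under the keepers while watching the forces.

Call:
move_arm([
  [[0,0,-0.1],0],
  [[0,0,-0.02],0],
  [[-0.2,0,0],0],
  [[-0.2,0,0],0],
  [[-0.2,0,0],0],
])

```text
clock: 11.25
tcp_pos: [0.575, 0.0146, 0.0367]
tool_rot: [2.376, 2.055, -0.0]
wrist_force: [0.1, 1.1, -4.7]
grip_width: 0.287
grasp_force: 108.4
```

Call:
move_arm([
  [[-0.3,0,0],0],
  [[-0.3,0,0],0],
  [[-0.3,0,0],0],
  [[-0.3,0,0],0],
  [[0,0,0],0],
])

```text
clock: 11.75
tcp_pos: [0.5732, 0.0025, 0.0368]
tool_rot: [2.377, 2.054, -0.001]
wrist_force: [-0.4, 0.4, -5.7]
grip_width: 0.282
grasp_force: 108.3
```

Run:
```python
from h import *
o=readout.get_obs(); L=np.array([.5637,-.0586]); th=np.radians(-98.2); D=np.array([[np.cos(th),np.sin(th)],[-np.sin(th),np.cos(th)]])
R=Ro.from_rotvec(o["tool_rot"]).as_matrix()
print((D@(o["tcp_pos"][:2]-L)).round(4),o["tcp_pos"].round(4),np.degrees(np.arctan2(R[1,0],R[0,0])),o["wrist_force"].round(1),o["torque"].round(3),o["joint_torque"].round(1))
o,im=grab("top","pics/t4.png"); cv2.imwrite("pics/t4c.png",cv2.resize(im[180:400,200:490,::-1],(790,599)))
```

```text
[-0.0618  0.0007] [0.5732 0.0025 0.0368] 81.66322869989781 [-0.4  0.4 -5.7] [ 0.207 -0.088 -0.029] [  0.1 -38.  -25.4  -0.1   0.   -0. ]
```

View pics/t4c.png

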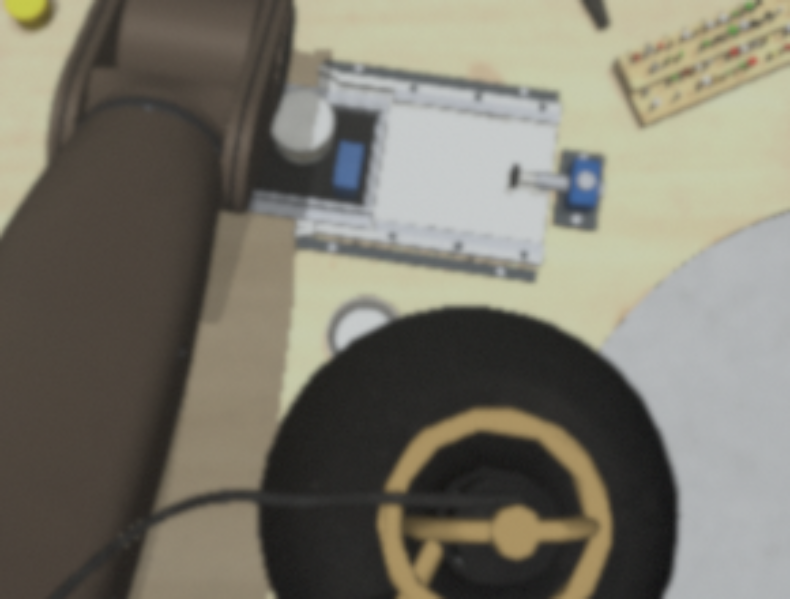

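The tray's nose is almost at the keepers and centred, with the jar and box standing. The forearm's right edge is near crop (160,480) and the lamp rim's left edge near (262,480). I'll work out whether they'd meet at the end of the slide.

Run:
```python
from h import *
from scipy.optimize import least_squares
o=readout.get_obs(); q=o["joint_positions"]; p=o["tcp_pos"]
dat=[(.2872,1.5782,.22844,.63448,.22993),(.166,1.857,.5792,.09372,.15915),(.321,1.913,.5825,.0716,.0423),(q[1],q[2],*p)]
def res(v):
    L1,L2,h,c=v
    return [e for a,b,x,y,z in dat for e in (c+L1*np.sin(a)+L2*np.sin(a+b)-np.sqrt(x*x+y*y-.1006**2), h+L1*np.cos(a)+L2*np.cos(a+b)-z)]
s=least_squares(res,[.45,.55,-.07,0]); print("L1 L2 h-t c",s.x.round(4),"rms",np.sqrt(np.mean(s.fun**2)))
L1,L2,h,c=s.x; print("q",q.round(3))
re=c+L1*np.sin(q[1]); ze=h+L1*np.cos(q[1]); print("elbow r, z-t",re,ze)
k=2.724
u=lambda x,y:(x/k+200,y/k+180)
c1,s1=np.cos(q[0]),np.sin(q[0])
for t in (.2,.25,.3):
  for e in [(215,215),(197,340),(185,400),(160,480),(140,550)]:
    z=.47
    for _ in range(8):
        X=onz("top",u(*e),z); r=X[0]*c1+X[1]*s1; z=ze+t+(r-re)/np.tan(q[1]+q[2])
    print(t,e,"r",r.round(3),"z",z.round(3),"lat of right edge",(-X[0]*s1+X[1]*c1).round(3))
```

```text
L1 L2 h-t c [ 0.4285  0.5712 -0.0134 -0.0056] rms 0.0020298589764957387
q [-0.172  0.304  1.948 -0.     0.889 -0.027]
elbow r, z-t 0.12281067378828683 0.39538653150166486
0.2 (215, 215) r 0.457 z 0.324 lat of right edge 0.064
0.2 (197, 340) r 0.382 z 0.385 lat of right edge 0.054
0.2 (185, 400) r 0.35 z 0.411 lat of right edge 0.051
0.2 (160, 480) r 0.31 z 0.444 lat of right edge 0.053
0.2 (140, 550) r 0.278 z 0.47 lat of right edge 0.053
0.25 (215, 215) r 0.449 z 0.381 lat of right edge 0.057
0.25 (197, 340) r 0.379 z 0.438 lat of right edge 0.048
0.25 (185, 400) r 0.349 z 0.462 lat of right edge 0.046
0.25 (160, 480) r 0.311 z 0.492 lat of right edge 0.047
0.25 (140, 550) r 0.281 z 0.517 lat of right edge 0.047
0.3 (215, 215) r 0.441 z 0.437 lat of right edge 0.051
0.3 (197, 340) r 0.375 z 0.49 lat of right edge 0.042
0.3 (185, 400) r 0.347 z 0.513 lat of right edge 0.04
0.3 (160, 480) r 0.312 z 0.541 lat of right edge 0.041
0.3 (140, 550) r 0.285 z 0.564 lat of right edge 0.041
```

The arm fit puts the forearm's near side about 45 to 50 mm off its plane. At the final pose the lamp rim could touch it (q1 about -0.36, contact from about -0.32). So I'll carry the tray under the keepers only to about 110 mm by grip. Then I'll release it and push the post from behind with the turned gripper's finger, which keeps the arm 5 to 7 cm farther from the lamp.

Call:
move_arm([
  [[-0.2,0,-0.05],0],
  [[-0.3,0,0],0],
  [[-0.3,0,0],0],
  [[-0.3,0,0],0],
  [[0,0,0],0],
])

```text
clock: 12.3
tcp_pos: [0.5716, -0.0083, 0.0374]
tool_rot: [-2.377, -2.054, 0.0]
wrist_force: [0.1, 0.2, -5.0]
grip_width: 0.286
grasp_force: 108.3
```

Call:
move_arm([
  [[-0.3,0,0],0],
  [[-0.3,0,0],0],
  [[-0.3,0,0],0],
  [[-0.3,0,0],0],
  [[-0.3,0,0],0],
])

```text
clock: 12.8
tcp_pos: [0.5695, -0.0229, 0.0374]
tool_rot: [-2.377, -2.055, -0.0]
wrist_force: [-0.7, -0.3, -5.2]
grip_width: 0.283
grasp_force: 108.3
```

Call:
move_arm([
  [[-0.4,0,0],0],
  [[-0.4,0,0],0],
  [[-0.4,0,0],0],
  [[-0.4,0,0],0],
  [[0,0,0],0],
])

```text
clock: 13.3
tcp_pos: [0.5672, -0.0391, 0.0375]
tool_rot: [2.377, 2.054, -0.0]
wrist_force: [-0.2, -1.0, -5.1]
grip_width: 0.281
grasp_force: 108.2
```

```bash
cat >> h.py <<'E'
L=np.array([.5637,-.0586]); th=np.radians(-98.2); D=np.array([[np.cos(th),np.sin(th)],[-np.sin(th),np.cos(th)]])
def st():
    o=readout.get_obs(); R=Ro.from_rotvec(o["tool_rot"]).as_matrix()
    print("t",round(o["clock"],2),"dock xy mm",(D@(o["tcp_pos"][:2]-L)*1e3).round(1),"z",o["tcp_pos"][2].round(4),"yaw",np.degrees(np.arctan2(R[1,0],R[0,0])).round(2),"F dock",(D@o["wrist_force"][:2]).round(1),o["wrist_force"][2].round(1),"tq",o["torque"].round(3),"q",o["joint_positions"].round(3)); return o
E
python3 -c "
from h import *; st()"
```

```text
t 13.3 dock xy mm [-19.8   0.7] z 0.0375 yaw 81.66 F dock [ 1. -0.] -5.1 tq [ 0.293 -0.071  0.023] q [-0.247  0.295  1.96  -0.     0.887 -0.101]
```

Call:
move_arm([
  [[-0.4,0,0],0],
  [[-0.4,0,0],0],
  [[-0.4,0,0],0],
  [[-0.3,0,0],0],
  [[0,0,0],0],
])

```text
clock: 13.8
tcp_pos: [0.5651, -0.0538, 0.0374]
tool_rot: [2.377, 2.054, -0.0]
wrist_force: [-0.3, -0.2, -4.6]
grip_width: 0.288
grasp_force: 108.3
```

Call:
move_arm([
  [[0,0,0.04],0],
  [[0,0,0.04],0],
  [[0,0,0.04],0],
  [[0,0,0],0],
])

```text
clock: 14.2
tcp_pos: [0.5652, -0.0532, 0.0366]
tool_rot: [2.376, 2.055, -0.0]
wrist_force: [-1.6, 0.6, -3.3]
grip_width: 0.287
grasp_force: 108.9
```

```bash
python3 -c "
from h import *; st()"
```

```text
t 14.2 dock xy mm [-5.5  0.7] z 0.0366 yaw 81.71 F dock [-0.4 -1.7] -3.3 tq [ 0.121  0.182 -0.098] q [-0.273  0.294  1.962 -0.     0.885 -0.128]
```

Call:
move_arm([
  [[0,0,0.04],0],
  [[0,0,0],0],
])

```text
clock: 14.4
tcp_pos: [0.5652, -0.0533, 0.0366]
tool_rot: [-2.376, -2.055, 0.0]
wrist_force: [-3.3, 1.5, 2.9]
grip_width: 0.284
grasp_force: 109.5
```

Call:
move_arm([
  [[0,0,0],0],
  [[0,0,0],0],
  [[0,0,0],0],
  [[0,0,0],0],
], hand=6)

```text
clock: 14.8
tcp_pos: [0.5656, -0.0536, 0.0361]
tool_rot: [2.376, 2.054, 0.001]
wrist_force: [0.0, 0.3, 0.7]
grip_width: 0.705
grasp_force: 0.0
```

Call:
move_arm([
  [[0,0,-1],0],
  [[0,0,-2],0],
  [[0,0,-2],0],
  [[0,0,-2],0],
  [[0,0,0],0],
])

```text
clock: 15.3
tcp_pos: [0.5677, -0.0541, 0.11]
tool_rot: [2.371, 2.05, 0.007]
wrist_force: [-0.4, -0.8, 0.1]
grip_width: 0.702
grasp_force: 0.0
```

```bash
python3 -c "
from h import *; st()"
```

```text
t 15.3 dock xy mm [-5.1  3.4] z 0.11 yaw 81.7 F dock [ 0.9 -0.3] 0.1 tq [-0.031 -0.03   0.046] q [-0.273  0.186  1.934 -0.     1.014 -0.128]
```

Call:
move_arm([
  [[1.4,0,0],0],
  [[1.4,0,0],0],
  [[1.4,0,0],0],
  [[1.4,0,0],0],
  [[1.4,0,0],0],
], hand=5)

```text
clock: 15.8
tcp_pos: [0.5749, 0.0177, 0.1051]
tool_rot: [-2.375, -2.055, 0.001]
wrist_force: [0.2, -0.2, -0.2]
grip_width: 0.584
grasp_force: 0.0
```

Call:
move_arm([
  [[0,0,0],-0.143],
  [[0,0,0],-0.143],
  [[0,0,0],-0.143],
  [[0,0,0],-0.143],
  [[0,0,0],-0.143],
])

```text
clock: 16.3
tcp_pos: [0.5752, 0.0169, 0.1055]
tool_rot: [-1.498, -2.761, 0.0]
wrist_force: [-0.4, 0.4, -0.6]
grip_width: 0.584
grasp_force: 0.0
```

Call:
move_arm([
  [[0,0,0],-0.143],
  [[0,0,0],-0.143],
  [[0,0,0],-0.143],
  [[0,0,0],-0.143],
  [[0,0,0],-0.143],
])

```text
clock: 16.8
tcp_pos: [0.5752, 0.0169, 0.1055]
tool_rot: [-0.437, -3.111, -0.0]
wrist_force: [-0.3, 0.4, -0.1]
grip_width: 0.585
grasp_force: 0.0
```

Call:
move_arm([
  [[0,0,0],-0.143],
  [[0,0,0],0],
  [[0,0,0],0],
])

```text
clock: 17.1
tcp_pos: [0.5752, 0.0165, 0.1056]
tool_rot: [-0.228, -3.133, -0.0]
wrist_force: [-0.7, 0.8, -0.9]
grip_width: 0.585
grasp_force: 0.0
```

Run:
```python
from h import *
o=st(); Rm=Ro.from_rotvec(o["tool_rot"]).as_matrix(); print("tool x,y in dock",(D@Rm[:2,0]).round(3),(D@Rm[:2,1]).round(3),o["grip_width"])
_,im=grab("top","pics/t5.png"); cv2.imwrite("pics/t5c.png",cv2.resize(im[180:330,200:460,::-1],(790,456)))
```

```text
t 17.1 dock xy mm [-76.    0.7] z 0.1056 yaw 171.68 F dock [-0.7 -0.8] -0.9 tq [-0.016 -0.013 -0.018] q [-0.148  0.206  1.919 -0.     1.017 -1.573]
tool x,y in dock [-0.002 -1.   ] [-1.     0.002] 0.5852887002208643
```

View pics/t5c.png

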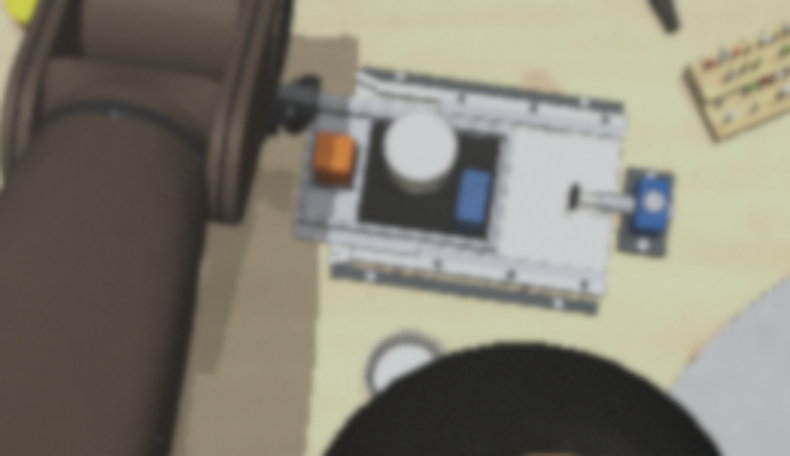

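The tray sits centred on the dock with the jar and box standing. The post is at crop (333,160), the tray front at about x=503 and the pad at (575,196). Next I'll lower behind the post and advance until the finger touches it.

Call:
move_arm([
  [[0,0,2],0],
  [[0,0,2],0],
  [[0,0,1.5],0],
  [[0,0,1],0],
  [[0,0,0],0],
])

```text
clock: 17.65
tcp_pos: [0.574, 0.0161, 0.039]
tool_rot: [-0.225, -3.13, -0.0]
wrist_force: [-0.0, -0.6, -0.2]
grip_width: 0.586
grasp_force: 0.0
```

Call:
move_arm([
  [[0,-0.3,0],0],
  [[0,-0.3,0],0],
  [[0,-0.3,0],0],
  [[0,-0.2,0],0],
  [[0,0,0],0],
])

```text
clock: 18.15
tcp_pos: [0.5739, 0.0046, 0.0413]
tool_rot: [0.225, 3.133, -0.0]
wrist_force: [0.6, 0.4, 0.0]
grip_width: 0.587
grasp_force: 0.0
```

```bash
python3 -c "
from h import *; st()"
```

```text
t 18.15 dock xy mm [-64.    1.1] z 0.0413 yaw 171.79 F dock [-0.5  0.5] 0.0 tq [-0.084  0.06  -0.028] q [-0.169  0.298  1.946 -0.     0.897 -1.596]
```

Call:
move_arm([
  [[0,-0.2,0],0],
  [[0,-0.2,0],0],
  [[0,-0.2,0],0],
  [[0,-0.2,0],0],
  [[0,-0.2,0],0],
])

```text
clock: 18.65
tcp_pos: [0.5723, -0.0043, 0.0409]
tool_rot: [0.225, 3.133, 0.002]
wrist_force: [-0.1, 3.4, -0.4]
grip_width: 0.586
grasp_force: 1.8
```

```bash
python3 -c "
from h import *; st()"
```

```text
t 18.65 dock xy mm [-55.    0.7] z 0.0409 yaw 171.78 F dock [-3.4 -0.6] -0.4 tq [ 0.549 -0.094  0.052] q [-0.185  0.296  1.95   0.002  0.896 -1.614]
```

Contact with the post shows as about 3.4 N of sliding friction. I'll push on steadily.

Call:
move_arm([
  [[0,-0.2,0],0],
  [[0,-0.2,0],0],
  [[0,-0.2,0],0],
  [[0,-0.2,0],0],
  [[0,-0.2,0],0],
])

```text
clock: 19.15
tcp_pos: [0.5707, -0.0149, 0.0408]
tool_rot: [-0.224, -3.133, -0.0]
wrist_force: [1.5, 3.6, 0.4]
grip_width: 0.584
grasp_force: 1.7
```

Call:
move_arm([
  [[0,-0.2,0],0],
  [[0,-0.2,0],0],
  [[0,-0.2,0],0],
  [[0,-0.2,0],0],
  [[0,-0.2,0],0],
])

```text
clock: 19.65
tcp_pos: [0.5693, -0.0249, 0.0408]
tool_rot: [-0.224, -3.133, 0.0]
wrist_force: [0.6, 3.8, -0.5]
grip_width: 0.586
grasp_force: 1.7
```

Call:
move_arm([
  [[0,-0.2,0],0],
  [[0,-0.2,0],0],
  [[0,-0.2,0],0],
  [[0,-0.2,0],0],
  [[0,-0.1,0],0],
])

```text
clock: 20.15
tcp_pos: [0.568, -0.0338, 0.0408]
tool_rot: [-0.224, -3.134, 0.0]
wrist_force: [0.5, 3.7, -0.6]
grip_width: 0.581
grasp_force: 1.6
```

```bash
python3 -c "
from h import *; st()"
```

```text
t 20.15 dock xy mm [-25.1   0.8] z 0.0408 yaw 171.81 F dock [-3.7 -0.1] -0.6 tq [ 0.5   -0.091  0.016] q [-0.238  0.29   1.958 -0.     0.894 -1.666]
```

Call:
move_arm([
  [[0,-0.2,0],0],
  [[0,-0.2,0],0],
  [[0,-0.2,0],0],
  [[0,-0.1,0],0],
  [[0,-0.1,0],0],
])

```text
clock: 20.65
tcp_pos: [0.5669, -0.0417, 0.0408]
tool_rot: [-0.224, -3.134, -0.0]
wrist_force: [-0.1, 4.2, -0.5]
grip_width: 0.586
grasp_force: 1.6
```

Call:
move_arm([
  [[0,-0.1,0],0],
  [[0,-0.1,0],0],
  [[0,-0.1,0],0],
  [[0,-0.1,0],0],
])

```text
clock: 21.05
tcp_pos: [0.5664, -0.0455, 0.0408]
tool_rot: [-0.224, -3.134, 0.0]
wrist_force: [1.4, 3.3, -0.2]
grip_width: 0.585
grasp_force: 1.5
```

Call:
move_arm([
  [[0,-0.1,0],0],
  [[0,-0.1,0],0],
  [[0,-0.1,0],0],
])

```text
clock: 21.35
tcp_pos: [0.566, -0.0482, 0.0408]
tool_rot: [-0.225, -3.134, -0.001]
wrist_force: [0.4, 5.2, -0.2]
grip_width: 0.585
grasp_force: 2.5
```

```bash
python3 -c "
from h import *; st()"
```

```text
t 21.35 dock xy mm [-10.6   0.7] z 0.0408 yaw 171.8 F dock [-5.2 -0.4] -0.2 tq [ 0.815 -0.067 -0.02 ] q [-2.640e-01  2.880e-01  1.960e+00  1.000e-03  8.930e-01 -1.692e+00]
```

Call:
move_arm([
  [[0,-0.1,0],0],
  [[0,-0.05,0],0],
  [[0,0,0],0],
])

```text
clock: 21.65
tcp_pos: [0.5658, -0.0494, 0.0409]
tool_rot: [0.225, 3.133, 0.002]
wrist_force: [0.6, 5.1, -0.0]
grip_width: 0.585
grasp_force: 2.8
```

```bash
python3 -c "
from h import *; st()"
```

```text
t 21.65 dock xy mm [-9.4  0.8] z 0.0409 yaw 171.8 F dock [-5.2 -0.1] -0.0 tq [ 0.838 -0.116 -0.093] q [-2.660e-01  2.880e-01  1.960e+00  1.000e-03  8.930e-01 -1.695e+00]
```

Call:
move_arm([
  [[0,-0.1,0],0],
  [[0,-0.05,0],0],
  [[0,0,0],0],
])

```text
clock: 21.95
tcp_pos: [0.5656, -0.0505, 0.0409]
tool_rot: [0.225, 3.133, 0.003]
wrist_force: [1.5, 6.3, 0.7]
grip_width: 0.587
grasp_force: 3.4
```

```bash
python3 -c "
from h import *; st()"
```

```text
t 21.95 dock xy mm [-8.3  0.7] z 0.0409 yaw 171.79 F dock [-6.4  0.5] 0.7 tq [ 1.035 -0.167 -0.05 ] q [-0.268  0.288  1.961  0.002  0.894 -1.697]
```

Call:
move_arm([
  [[0,-0.1,0],0],
  [[0,-0.05,0],0],
  [[0,0,0],0],
  [[0,0,0],0],
  [[0,0,0],0],
])

```text
clock: 22.45
tcp_pos: [0.5655, -0.0517, 0.041]
tool_rot: [0.225, 3.133, 0.003]
wrist_force: [1.6, 7.9, 1.1]
grip_width: 0.588
grasp_force: 3.9
```

```bash
python3 -c "
from h import *; st()"
```

```text
t 22.45 dock xy mm [-7.1  0.8] z 0.041 yaw 171.79 F dock [-8.   0.4] 1.1 tq [ 1.156 -0.216 -0.011] q [-0.271  0.287  1.961  0.003  0.894 -1.7  ]
```

The buffer force is about 4.7 N (8.3 N total less 3.6 N friction) and has been held. Now I'll back off gently and raise.

Call:
move_arm([
  [[0,0.1,0],0],
  [[0,0.1,0],0],
  [[0,0.1,0],0],
  [[0,0.2,0],0],
  [[0,0.3,0],0],
])

```text
clock: 22.95
tcp_pos: [0.5666, -0.0455, 0.0411]
tool_rot: [0.224, 3.133, -0.002]
wrist_force: [-0.4, -0.2, -0.1]
grip_width: 0.586
grasp_force: 0.0
```

Call:
move_arm([
  [[0,0.7,0],0],
  [[0,1,0],0],
  [[0,1,-1],0],
  [[0,1,-3],0],
  [[0,1,-3],0],
])

```text
clock: 23.45
tcp_pos: [0.5726, 0.0029, 0.1115]
tool_rot: [-0.223, -3.132, -0.0]
wrist_force: [1.5, -0.8, 0.4]
grip_width: 0.588
grasp_force: 0.0
```

Call:
move_arm([
  [[0,2,0],0],
  [[0,2,0],0],
  [[0,1,0],0],
  [[0,0,0],0],
])

```text
clock: 23.85
tcp_pos: [0.5802, 0.0526, 0.1112]
tool_rot: [0.22, 3.134, -0.0]
wrist_force: [-0.5, -0.5, -0.2]
grip_width: 0.584
grasp_force: 0.0
```

Run:
```python
from h import *
st()
_,im=grab("top","pics/t6.png"); _,s=grab("scene","pics/s6.png")
a=cv2.resize(im[180:330,200:460,::-1],(520,300)); b=cv2.resize(s[170:330,260:430,::-1],(319,300),interpolation=cv2.INTER_CUBIC)
cv2.imwrite("pics/t6c.png",np.hstack([a,b])[:,:800])
```

```text
t 23.85 dock xy mm [-112.4    0.5] z 0.1112 yaw 171.96 F dock [ 0.6 -0.4] -0.2 tq [ 0.002 -0.047 -0.046] q [-0.084  0.213  1.899 -0.     1.029 -1.514]
```

View pics/t6c.png

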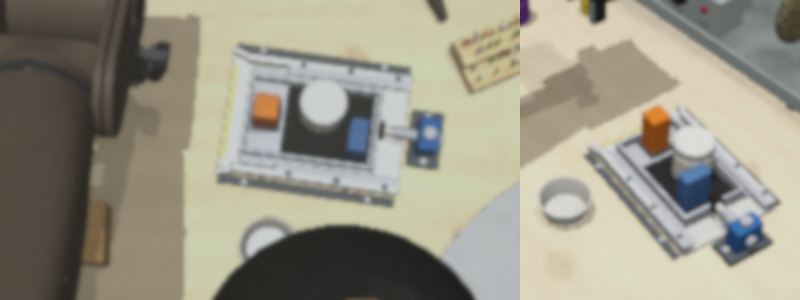

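The final picture shows the tray wholly on the dock and square. Its front meets the pad at (382,130), the jar and box are upright, and the gripper is clear. I'll hand it in.

```bash
python3 -c "
from h import *; print(job.hand_in())"
```

```text
the job is handed in; nothing more can be done
None
```

I handed the job in with the tray wholly on the dock under the keepers, its front touching the buffer after a press of about 4.7 N, and the jar and blue box still standing. I released the post partway and pushed it the rest from behind with the finger, to keep the arm clear of the hanging lamp. The hand-in returned no verdict.

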